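# Make up two microscope kits

## Robot

A 6-joint arm with a two-finger parallel gripper is mounted at the origin on the work surface. World frame = base frame: x ahead of the robot, y to its left, z up, the work surface at z = 0. Lengths are in m, angles in rad, forces in N, time in s.
With the tool pointing down it reaches from about 0.425 to 1.125 m from the base axis. Payload 14.9 kg.
Tool frame: the origin (TCP) lies midway between the tips of the shut fingers; the grasp point (between the pads) lies 19 mm behind it; z points along the fingers, y is the line along which they close (so a half turn about z gives the same grasp; the last joint's range is limited). The gripper opens to 91 mm and grips with 3 to 60 N. Pads are 32 mm wide; open, the fingers measure 118 mm over their backs; the gripper's body (76 mm by 178 mm) begins 60 mm behind the grasp point.
Start: joints at [-0.033, 0.379, 1.734, -0, 1.028, -0.033], TCP at [0.7, -0, 0.214] pointing down, gripper open.
Joint ranges: [-2.77, 2.77], [-0.74, 2.19], [0, 2.66], [-1.06, 4.2], [0.31, 2.87], [-3.08, 3.08]. Speed limits (rad/s): [1.89, 1.89, 2.39, 3.14, 3.14, 3.14].

## Interface

Orientations are given as a unit quaternion [x, y, z, w].
In Python, from workcell import status, get_image, close_job gives the robot as it stands.
- The arm moves only by the tool apply_moves, never from a script. Its argument "deltas" is one flat list of numbers, 4 for each row, row after row: the shift along the tool's x, y, z scaled (see below), then the turn about the tool's z scaled (see below). In form: [x, y, z, roll, x, y, z, roll, ...]. A call has 1 to 10 rows; each row is the pose to reach, as a shift and turn from the pose commanded when the call began, along the tool's axes at that moment, turning the shorter way round; what a row does not reach only later rows make up. The controller multiplies each number of a shift by 0.8 m and each number of a turn by 180 degrees. A row lasts 1/10 s, in which the tool goes at most 50 mm and 8.59 degrees, less where a joint would pass 70% of its speed; a pose out of reach is approached as far as the arm can. A call with a number of a shift or a turn outside -1 to 1 is refused whole. A call with a gripper value outside its range is refused whole. "fingers" is the opening, from 0 (shut) to 1 (fully open), set as the call begins (left out, the last holds). The fingers move at their own pace and stop on an object; "newtons" is the grip in N (left out, the last holds). Time passes only in rows, so rows that repeat a pose let the fingers close. It gives the time, the measured TCP pose, the force, the opening and the grip force at its end, in the units of the state.
- status.sense(): the state, without advancing time (a new reading comes with each control period).
- get_image(name): name is "scene" or "side" or "wrist"; returns a dict with "color" (480x640x3 uint8, red, green, blue), "fov_y" (degrees; the focal length in pixels is half the picture's height over the tangent of half this angle, whatever the lens; pixels are square), "cx", "cy" (the principal point, pixels), "dist_coeffs" ([k1, k2, p1, p2, k3] as OpenCV has them; the pictures are not rectified), "position" and "rotation" of the camera in the world. Camera axes: x right, y down, z forward; pixel columns grow to the right and rows downward; lengths in m; the calibration is good to about 2 mm. A picture is of the moment at which its call begins. There is no depth.
- close_job(): hands the job in; it is judged then, once.
The state is a dict: "t": time; "q": joint angles; "dq": joint speeds; "joint_efforts": joint torques, N m; "tool_pos": TCP position; "tool_rot": TCP orientation; "wrist_force": force on the tool from outside, world axes, zero at the start; "moment": the same for the moment, N m; "finger_gap": finger opening in m; "grasp_force": force on a finger pad.
Only numpy, scipy, OpenCV 4.12 (cv2) and the standard library are available. Lean on these libraries where they do the work, as an engineer would, in place of code of your own. Each camera call takes 0.05 s, during which the arm holds its last target. There are 200 camera calls.

## Task

Make up the two kits for the inspection stations from the stock inside the taped square: the camera, the tall lens and the ring light go into the three-bay tray for the new microscope, and the add-on lens and the extension tube into the two-bay tray for the old one. Put one thing in each bay, in whichever bay of its tray you like, standing upright and flat on the tray floor, and set the optics down gently without dropping them. Leave the roll of tape and the cleaner bottle where they stand.

Things in the scene. Friction and masses are not known exactly. Their poses are not given: they have to be found in the camera images.
- camera: Microscope camera: a blue square box, 44 x 44 mm and 46 mm high, with a silver lens-mount ring (31 mm across, 5 mm high) on top, 51 mm high in all. Its vertical side faces look along its x and y axes. Origin: centre of its underside, z up. It stands upright on the bench mat (z = 0) at the start.
- lens: The tall lens: a black round zoom lens standing on end, 68 mm high, 40 mm across up to 46 mm height, then 33 mm, then a silver thread of 25 mm across at the top. Origin: centre of its underside, z up. It stands upright on the bench mat (z = 0) at the start.
- ringlight: Ring light: a black flat ring, 66 mm outside, 40 mm inside diameter, 24 mm high, with a circle of small white LEDs on its top face. The hole has three short silver screws in it (drawn only). Origin: centre of its underside, z up. It stands upright on the bench mat (z = 0) at the start.
- addon_lens: The add-on lens: a black flat round lens, 48 mm across, 26 mm high (48 mm across up to 20 mm height, then 45 mm), its top nearly all glass with a silver ring around it. Origin: centre of its underside, z up. It stands upright on the bench mat (z = 0) at the start.
- tube: Extension tube: a slim bare-aluminium tube standing on end, 32 mm across and 46 mm high, with a black foot flange 38 mm across and 6 mm high. Gripped by the bare tube above the flange. Origin: centre of its underside, z up. It stands upright on the bench mat (z = 0) at the start.
- tray3: The three-bay kit tray: black plastic with a grey floor, 292 x 124 mm, small lips at its short ends. Three bays in a row, centres at x = -96, 0, +96 mm, y = 0. Bays 92 mm along x by 116 mm along y inside. Floor 4 mm, outer rim 12 mm, dividers (4 mm thick) 9 mm above the origin. Fixed on the bench left or right of the stock, long side roughly away from the robot. Origin: centre of underside, x along the long side, z up.
- tray2: The two-bay kit tray: like the other, but 196 x 124 mm. Two bays in a row, centres at x = -48, +48 mm, y = 0. Bays 92 mm along x by 116 mm along y inside. Floor 4 mm, outer rim 12 mm, dividers (4 mm thick) 9 mm above the origin. Fixed on the bench left or right of the stock, long side roughly away from the robot. Origin: centre of underside, x along the long side, z up.
- tape_roll: A roll of pale green tape, 50 mm across, 18 mm high, standing among the stock; not wanted, to be left alone. Origin: centre of its underside.
- cleaner: A small round amber bottle of lens cleaner with a white cap, 30 mm across, 58 mm high, standing among the stock; not wanted, to be left alone. Origin: centre of its underside.
There are look-alikes about, which are no part of the job. Leave any green or turquoise look-alike of the camera alone. What is shaped like the ringlight but red is not meant.

How it is judged:
By the outcome, as a careful person would: the job done as asked, in the order asked, and still so for the second after the job is handed in, with the robot touching nothing.
It also fails if it takes over 125 s, if anything falls off the work surface, if the arm or the gripper's body presses on something with over 40 N, if the wrist force passes 120 N, or if a joint passes its speed limit or range.

## Working session

There is one attempt and no reset: what is moved stays moved. The work goes in short steps, Python scripts to look and compute and a tool call to move; the robot and the scene stay as the last step left them, time stands still between calls to the robot, and variables do not carry over. Pictures are saved under pics/ and viewed, at most 14 in all, crops included, and the job is handed in when it is done.

Besides the shell and the picture viewer there is one more tool, called after "Emit:" as name(argument=value, ...), one argument or row to a line, values as JSON. apply_moves: Moves the arm, as the interface text tells. Shifts and turns lie within -1 to 1; 1 stands for 0.8 m of shift or 180 degrees of turn. Its arguments: {"type":"object","properties":{"deltas":{"type":"array"},"fingers":{"type":"number"},"newtons":{"type":"number"}},"required":["deltas"]}

```bash
mkdir -p pics; cat > h.py <<'E'
import numpy as np, cv2
from workcell import status, get_image, close_job
def snap(cam,name):
    im=get_image(cam); cv2.imwrite(f'pics/{name}.png',im['color'][:,:,::-1])
    import pickle; pickle.dump(im,open(f'pics/{name}.pkl','wb')); return im
def load(name):
    import pickle; return pickle.load(open(f'pics/{name}.pkl','rb'))
def K(im):
    f=240/np.tan(np.radians(im['fov_y'])/2); return np.array([[f,0,im['cx']],[0,f,im['cy']],[0,0,1.]])
def R(im):
    r=np.array(im['rotation'],float)
    if r.size==4:
        from scipy.spatial.transform import Rotation; return Rotation.from_quat(r).as_matrix()
    return r.reshape(3,3)
def p2w(im,uv,z):
    uv=np.array(uv,float).reshape(-1,1,2)
    n=cv2.undistortPoints(uv,K(im),np.array(im['dist_coeffs'],float))[:,0]
    d=np.c_[n,np.ones(len(n))]@R(im).T; p=np.array(im['position'])
    return p+d*((np.broadcast_to(z,len(n))-p[2])/d[:,2])[:,None]
def w2p(im,X):
    X=np.array(X,float).reshape(-1,3); r=R(im)
    return cv2.projectPoints(X,cv2.Rodrigues(r.T)[0],-r.T@np.array(im['position']),K(im),np.array(im['dist_coeffs'],float))[0][:,0]
E
python3 - <<'E'
from h import *
for c in ['scene','wrist','side']:
    im=snap(c,c+'0'); print(c,im['fov_y'],im['position'],np.round(R(im),3).tolist(),im['dist_coeffs'])
print(status.sense())
a=[cv2.imread(f'pics/{c}0.png') for c in ['scene','wrist']]
E
```

```text
scene 51.31636853703455 [ 1.10760065 -0.33796124  0.76798879] [[0.514, 0.634, -0.578], [0.858, -0.378, 0.348], [0.002, -0.675, -0.738]] [-0.02448939  0.          0.          0.          0.        ]
wrist 59.10374784404092 [0.70033906 0.06624641 0.38453269] [[1.0, 0.001, -0.001], [0.0, -0.972, -0.235], [-0.001, 0.235, -0.972]] [-0.07050738  0.          0.          0.          0.        ]
side 43.00193671334523 [ 0.32152703 -0.57756713  0.7760803 ] [[0.946, -0.256, 0.197], [-0.323, -0.737, 0.594], [-0.007, -0.626, -0.78]] [-0.13769912  0.          0.          0.          0.        ]
{'t': 0.15, 'q': array([-3.33292409e-02,  3.79297692e-01,  1.73465428e+00, -1.35474237e-05,
        1.02848065e+00, -3.32606978e-02]), 'dq': array([-9.77688849e-05, -6.42146890e-04, -3.39921220e-03,  4.50004076e-04,
       -7.63557939e-04,  1.00289676e-03]), 'joint_efforts': array([-6.05650021e-04, -7.64114213e+01, -4.34656477e+01,  6.51094434e-02,
        4.09642188e-02, -4.73684588e-05]), 'tool_pos': array([ 6.99696636e-01, -1.91696840e-05,  2.13428431e-01]), 'tool_rot': array([ 7.07128478e-01,  7.07084959e-01, -2.91158815e-04, -3.02732267e-04]), 'wrist_force': array([ 0.21621581,  0.07846196, -0.40665186]), 'moment': array([-0.05375315, -0.00876603,  0.00945396]), 'grasp_force': 0.0, 'finger_gap': 0.0913284428935642}
```

View pics/scene0.png

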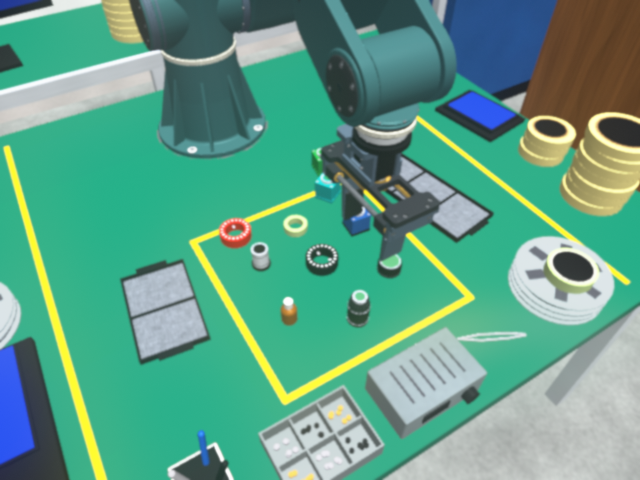

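View pics/wrist0.png

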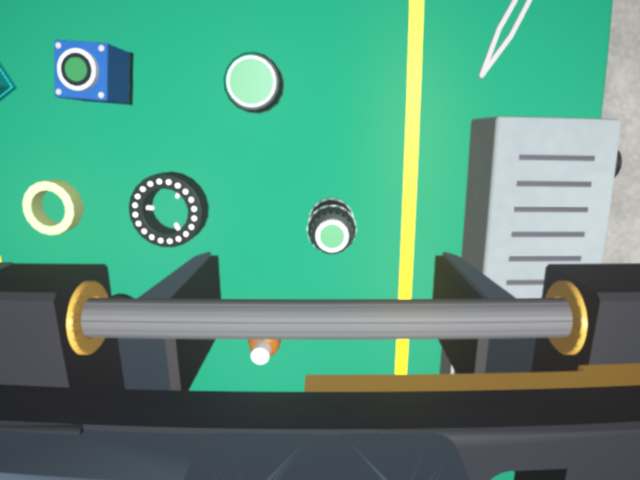

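The scene view shows these items:
- **Stock:** tube (260,256), ring light (322,259), camera, blue (357,220), add-on lens (390,264), tall lens (358,308), tape (295,226) and cleaner (289,310).
- **Look-alikes:** red ring (235,232), and green and turquoise boxes at (320,160) and (327,187).
- **Trays:** tray2 at (165,310) and tray3 at (440,200).

In the wrist view, the camera is at (77,69), the add-on lens at (252,81), the ring light at (168,209) and the tall lens at (332,235).

View pics/side0.png

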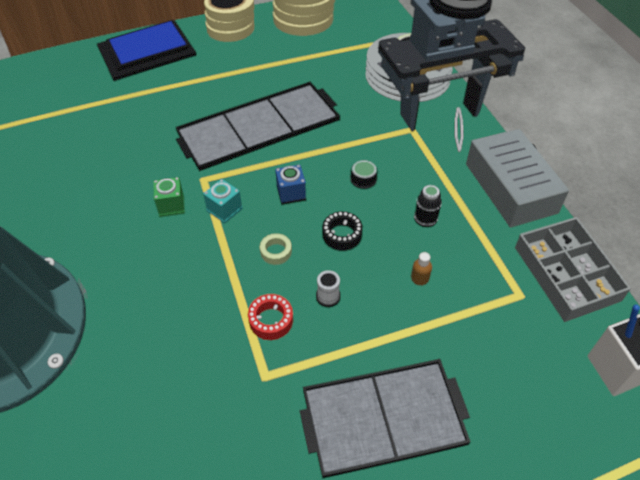

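```bash
python3 - <<'E'
from h import *
w=load('wrist0'); s=load('scene0')
for n,uv,z in [('camera',(77,69),.051),('addon',(252,81),.026),('ring',(168,209),.024),('lens',(332,235),.068),('tape',(52,207),.018),('cleaner',(261,355),.058)]:
    print(n,p2w(w,uv,z).round(4))
for n,uv,z in [('camera',(355,205),.051),('tube',(260,248),.046),('ring',(322,258),.024),('lens',(360,297),.068),('red',(235,231),.024),('cleaner',(288,302),.058),('turq',(328,180),.05)]:
    print('s',n,p2w(s,uv,z).round(4))
print('camera top edge',p2w(w,[(57,41),(106,45),(56,98),(107,101)],.046).round(4))
print('tray2',p2w(s,[(122,276),(184,261),(209,340),(141,361)],.012).round(4))
im=cv2.imread('pics/scene0.png'); a=cv2.resize(im[170:345,210:420],None,fx=3.5,fy=3.4,interpolation=cv2.INTER_CUBIC); cv2.imwrite('pics/crop1.png',a)
E
```

```text
camera [[0.5086 0.1173 0.051 ]]
addon [[0.6397 0.1086 0.026 ]]
ring [[0.5618 0.0032 0.024 ]]
lens [[ 0.7044 -0.0095  0.068 ]]
tape [[0.4515 0.0045 0.018 ]]
cleaner [[ 0.644  -0.1178  0.058 ]]
s camera [[0.4955 0.1213 0.051 ]]
s tube [[ 0.4977 -0.1012  0.046 ]]
s ring [[ 0.5651 -0.0013  0.024 ]]
s lens [[ 0.7066 -0.0109  0.068 ]]
s red [[ 0.4106 -0.1172  0.024 ]]
s cleaner [[ 0.6456 -0.1196  0.058 ]]
s turq [[0.3978 0.1155 0.05  ]]
camera top edge [[0.4913 0.1396 0.046 ]
 [0.5309 0.1351 0.046 ]
 [0.4858 0.0967 0.046 ]
 [0.5279 0.0932 0.046 ]]
tray2 [[ 0.3972 -0.3522  0.012 ]
 [ 0.4227 -0.2351  0.012 ]
 [ 0.6163 -0.2625  0.012 ]
 [ 0.5956 -0.3774  0.012 ]]
```

View pics/crop1.png

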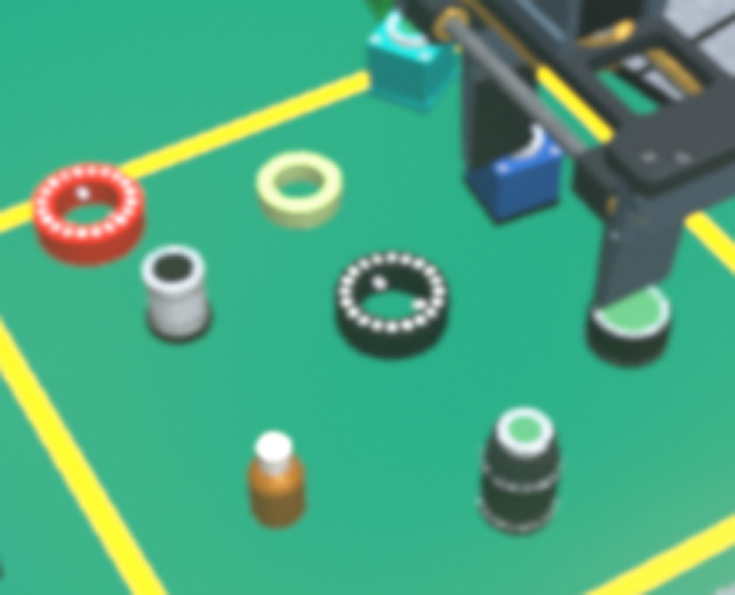

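The side view is clear. Tray3's outer corners are near (178,131), (311,86), (339,120) and (201,166). Tray2's are near (304,390), (440,362), (468,447) and (322,472). The crop confirms the choices:
- **Camera:** two boxes are turquoise (409,55) and green, so the blue one is the camera.
- **Ring light:** the ring at (88,205) is red, so the black one at (391,300) is the ring light.

```bash
python3 - <<'E'
from h import *
s=load('side0')
for n,uv,z in [('camera',(290,174),.051),('addon',(364,169),.026),('ring',(343,225),.024),('lens',(431,190),.068),('tube',(328,280),.046),('cleaner',(424,258),.058),('tape',(275,246),.018)]:
    print(n,p2w(s,uv,z).round(4))
t=[292,124]; 
for n,c,L in [('tray3',[(178,131),(311,86),(339,120),(201,166)],.292),('tray2',[(304,390),(440,362),(468,447),(322,472)],.196)]:
    X=p2w(s,c,.012); x=((X[1]-X[0])+(X[2]-X[3]))/2; c0=X.mean(0)
    print(n,X.round(3).tolist(),'c',c0.round(4),'len',np.linalg.norm(x).round(4),'wid',np.linalg.norm((X[0]-X[3]+X[1]-X[2])/2).round(4),'ang',np.degrees(np.arctan2(x[1],x[0])).round(2))
    u=x/np.linalg.norm(x)
    for k in ([-.096,0,.096] if L>.2 else [-.048,.048]): print('  bay',(c0+k*u).round(4))
E
```

```text
camera [[0.5069 0.1112 0.051 ]]
addon [[0.638  0.1045 0.026 ]]
ring [[ 5.601e-01 -1.000e-04  2.400e-02]]
lens [[ 0.7039 -0.012   0.068 ]]
tube [[ 0.4963 -0.107   0.046 ]]
cleaner [[ 0.64   -0.1244  0.058 ]]
tape [[ 0.4459 -0.0007  0.018 ]]
tray3 [[0.351, 0.328, 0.012], [0.631, 0.372, 0.012], [0.648, 0.255, 0.012], [0.373, 0.22, 0.012]] c [0.5006 0.294  0.012 ] len 0.2805 wid 0.1141 ang 8.11
  bay [0.4055 0.2804 0.012 ]
  bay [0.5006 0.294  0.012 ]
  bay [0.5956 0.3075 0.012 ]
tray2 [[0.414, -0.244, 0.012], [0.605, -0.267, 0.012], [0.587, -0.39, 0.012], [0.4, -0.357, 0.012]] c [ 0.5016 -0.3144  0.012 ] len 0.1911 wid 0.119 ang -8.38
  bay [ 0.4541 -0.3074  0.012 ]
  bay [ 0.5491 -0.3213  0.012 ]
```

Emit:
apply_moves(
  deltas=[0.1425, -0.241, 0.02, 0.033, 0.1425, -0.241, 0.02, 0.033, 0.1425, -0.241, 0.02, 0.033, 0.1425, -0.241, 0.02, 0.033, 0.1425, -0.241, 0.02, 0.033, 0.1425, -0.241, 0.02, 0.033, 0.1425, -0.241, 0.02, 0.033, 0.1425, -0.241, 0.02, 0.033],
  fingers=1,
  newtons=15,
)

```text
t: 0.95
tool_pos: [0.5082, 0.1137, 0.1982]
tool_rot: [0.743, 0.669, 0.0, 0.0]
wrist_force: [-0.1, 0.6, -0.1]
finger_gap: 0.0916
grasp_force: 0.0
```

```bash
python3 - <<'E'
from h import *
im=snap('wrist','wrist1'); s=status.sense(); print(s['t'],s['tool_pos'],s['tool_rot'])
print(w2p(im,[[.507,.114,.051],[.507,.114,0]]))
E
```

```text
1.0 [0.50821903 0.11361083 0.19808302] [7.42996136e-01 6.69295665e-01 1.78264908e-04 1.51758962e-04]
[[323.98602247 222.27246146]
 [324.2619142  210.55686653]]
```

View pics/wrist1.png

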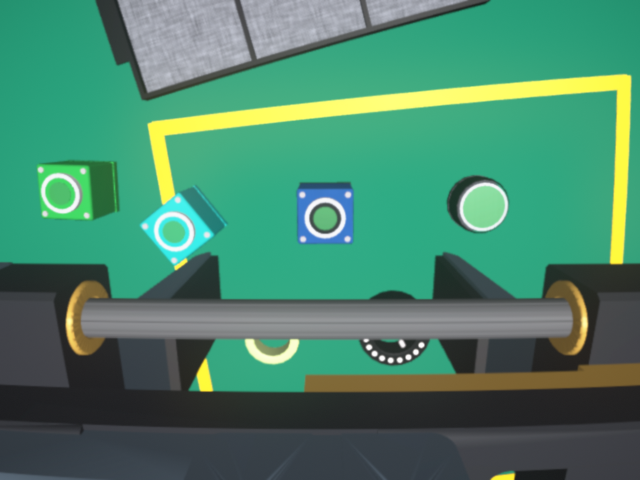

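The wrist view shows the blue camera square-on at (325,217), between the fingers. The turquoise box (175,231) and the add-on lens (484,205) are clear of the fingers, so I'll go down.

Emit:
apply_moves(
  deltas=[0.0025, 0, 0.06, 0, 0.0025, 0, 0.12, 0, 0.0025, 0, 0.17, 0, 0.0025, 0, 0.2, 0, 0.0025, 0, 0.22, 0, 0.0025, 0, 0.229, 0, 0.0025, 0, 0.229, 0],
)

```text
t: 1.7
tool_pos: [0.5075, 0.1156, 0.014]
tool_rot: [0.743, 0.669, -0.001, -0.0]
wrist_force: [0.2, -0.8, 0.4]
finger_gap: 0.0913
grasp_force: 0.0
```

Emit:
apply_moves(
  deltas=[0, 0, 0, 0, 0, 0, 0, 0, 0, 0, 0, 0, 0, 0, 0, 0, 0, 0, 0, 0, 0, 0, 0, 0, 0, 0, 0, 0, 0, 0, 0, 0],
  fingers=0,
  newtons=20,
)

```text
t: 2.5
tool_pos: [0.5075, 0.116, 0.0149]
tool_rot: [0.743, 0.67, 0.0, 0.0]
wrist_force: [-0.7, -0.5, 3.8]
finger_gap: 0.0438
grasp_force: 20.0
```

Emit:
apply_moves(
  deltas=[0, 0, -0.04, 0, 0, 0, -0.09, 0, 0, 0, -0.14, 0, 0.05, -0.037, -0.14, -0.01, 0.1, -0.074, -0.14, -0.02, 0.15, -0.116, -0.14, -0.033, 0.191, -0.1477, -0.14, -0.033, 0.191, -0.1477, -0.14, -0.033, 0.191, -0.1477, -0.14, -0.033],
)

```text
t: 3.4
tool_pos: [0.4052, 0.2807, 0.1266]
tool_rot: [0.706, 0.708, -0.0, 0.0]
wrist_force: [-0.8, -0.6, -1.8]
finger_gap: 0.044
grasp_force: 20.0
```

```bash
python3 - <<'E'
from h import *
im=snap('side','side2'); s=status.sense(); print(s['t'],s['tool_pos'],s['tool_rot'],s['finger_gap'],s['grasp_force'])
im=snap('wrist','wrist2')
a=cv2.hconcat([cv2.imread('pics/side2.png')[40:400,100:500],cv2.imread('pics/wrist2.png')[0:360,120:520]]); cv2.imwrite('pics/c2.png',a)
E
```

```text
3.45 [0.40568626 0.28005061 0.12662635] [ 7.06849062e-01  7.07364397e-01 -1.11861839e-04  3.01728555e-05] 0.043881870209880276 19.99957948923111
```

View pics/c2.png

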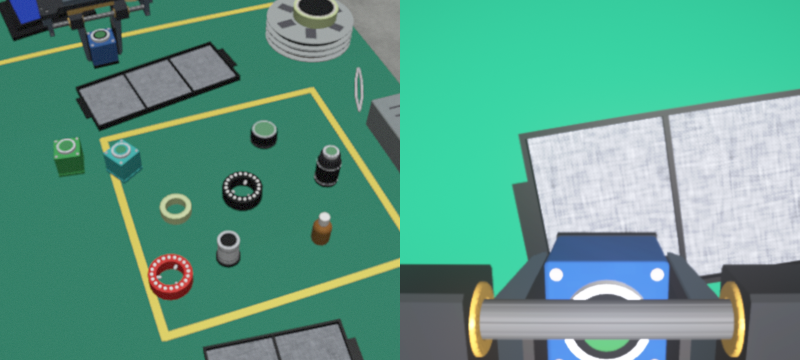

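The camera is held over tray3. In the wrist view the tray's far-left corner is at pixel (243,135) and the first divider's far end is at (385,115). I'll check where the bay is.

```bash
python3 - <<'E'
from h import *
w=load('wrist2'); print(p2w(w,[(243,135),(385,115),(404,275)],[.012,.009,.009]).round(4))
w=load('wrist1'); print(p2w(w,[(147,97),(255,62),(371,28)],[.012]*3).round(4))
E
```

```text
[[0.351  0.3458 0.012 ]
 [0.4449 0.3588 0.009 ]
 [0.4622 0.2476 0.009 ]]
[[0.3725 0.2256 0.012 ]
 [0.4647 0.2421 0.012 ]
 [0.5593 0.2581 0.012 ]]
```

Emit:
apply_moves(
  deltas=[0.01, 0.003, 0.03, 0, 0.01, 0.003, 0.065, 0, 0.01, 0.003, 0.095, 0, 0.01, 0.003, 0.115, 0, 0.01, 0.003, 0.126, 0, 0.01, 0.003, 0.131, 0, 0.01, 0.003, 0.133, 0, 0.01, 0.003, 0.134, 0, 0.01, 0.003, 0.135, 0, 0.01, 0.003, 0.135, 0],
)

```text
t: 4.5
tool_pos: [0.4083, 0.2884, 0.0191]
tool_rot: [0.707, 0.707, 0.0, 0.0]
wrist_force: [-0.5, -0.1, -1.0]
finger_gap: 0.0438
grasp_force: 20.0
```

Emit:
apply_moves(
  deltas=[0, 0, 0.0006, 0, 0, 0, 0.0012, 0, 0, 0, 0.0012, 0],
)

```text
t: 4.8
tool_pos: [0.4083, 0.2884, 0.0188]
tool_rot: [0.707, 0.707, 0.0, 0.0]
wrist_force: [-5.3, -3.7, 21.4]
finger_gap: 0.0441
grasp_force: 20.0
```

Emit:
apply_moves(
  deltas=[0, 0, 0, 0, 0, 0, 0, 0, 0, 0, 0, 0, 0, 0, 0, 0, 0, 0, -0.02, 0, 0, 0, -0.06, 0, 0, 0, -0.12, 0, 0, 0, -0.16, 0],
  fingers=0.8,
)

```text
t: 5.6
tool_pos: [0.4084, 0.2884, 0.1482]
tool_rot: [0.707, 0.707, 0.001, 0.0]
wrist_force: [0.3, -0.1, -0.3]
finger_gap: 0.0727
grasp_force: 0.0
```

Emit:
apply_moves(
  deltas=[-0.3742, 0.37, -0.06, 0, -0.3742, 0.37, -0.06, 0, -0.3742, 0.37, -0.06, 0, -0.3742, 0.37, -0.06, 0, -0.3742, 0.37, -0.06, 0, -0.3742, 0.37, -0.06, 0, -0.3742, 0.37, -0.06, 0, -0.3742, 0.37, -0.06, 0, -0.3742, 0.37, -0.06, 0, -0.3742, 0.37, -0.06, 0],
  fingers=1,
)

```text
t: 6.6
tool_pos: [0.7059, -0.0135, 0.1938]
tool_rot: [0.708, 0.706, 0.0, 0.0]
wrist_force: [-1.1, 0.4, -0.0]
finger_gap: 0.0913
grasp_force: 0.0
```

```bash
python3 - <<'E'
from h import *
im=snap('wrist','wrist3'); sd=snap('side','side3'); s=status.sense(); print(s['t'],s['tool_pos'],s['tool_rot'])
print(w2p(im,[[.704,-.011,.068]]))
a=cv2.hconcat([cv2.imread('pics/side3.png')[60:360,140:540],cv2.imread('pics/wrist3.png')[60:360,120:520]]); cv2.imwrite('pics/c3.png',a)
E
```

```text
6.7 [ 0.70359458 -0.01119641  0.19313162] [ 7.07333168e-01  7.06880130e-01 -3.01605473e-04 -4.25163582e-04]
[[322.69942307 224.96880783]]
```

View pics/c3.png

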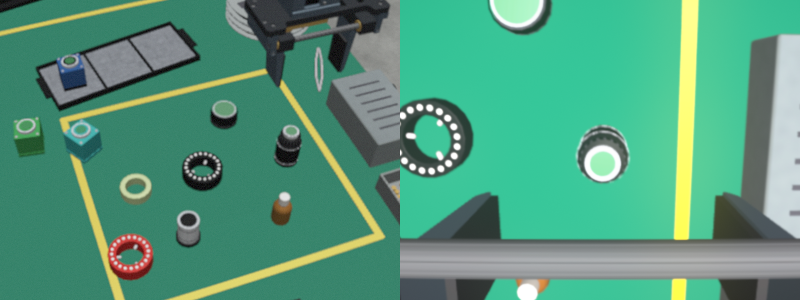

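The camera stands in tray3's near bay. The lens top is at wrist pixel (322,223), against a prediction of (323,225), so I'll go down on the lens.

Emit:
apply_moves(
  deltas=[0, 0, 0.06, 0, 0, 0, 0.12, 0, 0, 0, 0.17, 0, 0, 0, 0.2, 0, 0, 0, 0.215, 0, 0, 0, 0.2225, 0, 0, 0, 0.2225, 0],
)

```text
t: 7.4
tool_pos: [0.7041, -0.0107, 0.0161]
tool_rot: [0.707, 0.707, 0.0, 0.0]
wrist_force: [-0.3, 0.0, 1.0]
finger_gap: 0.0911
grasp_force: 0.0
```

Emit:
apply_moves(
  deltas=[0, 0, 0, 0, 0, 0, 0, 0, 0, 0, 0, 0, 0, 0, 0, 0, 0, 0, 0, 0, 0, 0, 0, 0, 0, 0, 0, 0, 0, 0, 0, 0],
  fingers=0,
)

```text
t: 8.2
tool_pos: [0.7041, -0.0112, 0.0158]
tool_rot: [0.707, 0.707, -0.0, -0.0]
wrist_force: [-0.4, -0.7, -0.0]
finger_gap: 0.0393
grasp_force: 20.0
```

Emit:
apply_moves(
  deltas=[0, 0, -0.04, 0, 0, 0, -0.09, 0, 0, 0, -0.15, 0, 0.05, -0.016, -0.15, 0, 0.11, -0.035, -0.15, 0, 0.17, -0.055, -0.15, 0, 0.23, -0.074, -0.15, 0, 0.29, -0.093, -0.15, 0, 0.34, -0.11, -0.15, 0, 0.38, -0.123, -0.15, 0],
)

```text
t: 9.2
tool_pos: [0.6044, 0.2951, 0.1356]
tool_rot: [0.707, 0.707, -0.0, -0.0]
wrist_force: [-0.3, -0.0, -2.2]
finger_gap: 0.0394
grasp_force: 20.0
```

Emit:
apply_moves(
  deltas=[0.03, -0.0095, 0, 0, 0.03, -0.0095, 0.03, 0, 0.03, -0.0095, 0.07, 0, 0.03, -0.0095, 0.11, 0, 0.03, -0.0095, 0.13, 0, 0.03, -0.0095, 0.14, 0, 0.03, -0.0095, 0.143, 0, 0.03, -0.0095, 0.144, 0, 0.03, -0.0095, 0.145, 0, 0.03, -0.0095, 0.145, 0],
)

```text
t: 10.2
tool_pos: [0.5986, 0.317, 0.0207]
tool_rot: [0.707, 0.707, 0.001, 0.0]
wrist_force: [-0.2, 0.2, -1.7]
finger_gap: 0.0397
grasp_force: 20.0
```

Emit:
apply_moves(
  deltas=[0, 0, 0.0004, 0, 0, 0, 0.0008, 0, 0, 0, 0.0008, 0],
)

```text
t: 10.5
tool_pos: [0.5984, 0.317, 0.0197]
tool_rot: [0.707, 0.707, 0.0, 0.0]
wrist_force: [-1.6, -1.6, 5.9]
finger_gap: 0.0397
grasp_force: 20.0
```

Emit:
apply_moves(
  deltas=[0, 0, 0, 0, 0, 0, 0, 0, 0, 0, 0, 0, 0, 0, 0, 0, 0, 0, -0.02, 0, 0, 0, -0.06, 0, 0, 0, -0.12, 0, 0, 0, -0.16, 0],
  fingers=0.8,
)

```text
t: 11.3
tool_pos: [0.5988, 0.3172, 0.1512]
tool_rot: [0.707, 0.707, 0.001, 0.0]
wrist_force: [1.8, 1.2, -0.0]
finger_gap: 0.0729
grasp_force: 0.0
```

Emit:
apply_moves(
  deltas=[-0.395, -0.047, 0, 0, -0.395, -0.047, 0, 0, -0.395, -0.047, 0, 0, -0.395, -0.047, 0, 0, -0.395, -0.047, 0, 0, -0.395, -0.047, 0, 0, -0.395, -0.047, 0, 0, -0.395, -0.047, 0, 0],
  fingers=1,
)

```text
t: 12.1
tool_pos: [0.5604, -0.0013, 0.1483]
tool_rot: [0.708, 0.706, 0.0, 0.0]
wrist_force: [-0.0, 0.0, -0.8]
finger_gap: 0.0912
grasp_force: 0.0
```

```bash
python3 - <<'E'
from h import *
im=snap('wrist','wrist4'); sd=snap('side','side4'); s=status.sense(); print(s['t'],s['tool_pos'],s['tool_rot'])
print(w2p(im,[[.561,.001,.024]]))
a=cv2.hconcat([cv2.imread('pics/side4.png')[60:360,140:540],cv2.imread('pics/wrist4.png')[60:360,120:520]]); cv2.imwrite('pics/c4.png',a)
E
```

```text
12.2 [0.56081858 0.0009383  0.14795968] [7.07416291e-01 7.06796969e-01 3.79028703e-04 3.05384214e-04]
[[326.20106242 225.73781922]]
```

View pics/c4.png

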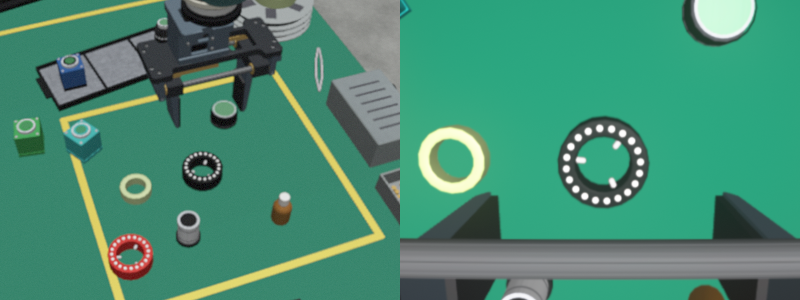

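The black ring light is centred at wrist pixel (323,221), between the fingers, and the tape at crop (452,160) is clear of the left finger.

Emit:
apply_moves(
  deltas=[0.0015, -0.0012, 0.05, 0, 0.0015, -0.0012, 0.1, 0, 0.0015, -0.0012, 0.14, 0, 0.0015, -0.0012, 0.16, 0, 0.0015, -0.0012, 0.17, 0, 0.0015, -0.0012, 0.17, 0],
)

```text
t: 12.8
tool_pos: [0.5597, 0.0026, 0.0111]
tool_rot: [0.707, 0.707, -0.0, -0.0]
wrist_force: [-0.3, -1.1, -0.2]
finger_gap: 0.0911
grasp_force: 0.0
```

Emit:
apply_moves(
  deltas=[0, 0, 0, 0, 0, 0, 0, 0, 0, 0, 0, 0, 0, 0, 0, 0, 0, 0, 0, 0, 0, 0, 0, 0],
  fingers=0,
)

```text
t: 13.4
tool_pos: [0.56, 0.002, 0.0119]
tool_rot: [0.707, 0.707, 0.0, 0.0]
wrist_force: [-1.8, 0.5, 9.2]
finger_gap: 0.0648
grasp_force: 20.0
```

Emit:
apply_moves(
  deltas=[0, 0, -0.03, 0, 0, 0, -0.08, 0, 0, 0, -0.14, 0, 0.05, -0.01, -0.15, 0, 0.11, -0.021, -0.15, 0, 0.17, -0.032, -0.15, 0, 0.23, -0.043, -0.15, 0, 0.29, -0.055, -0.15, 0, 0.34, -0.065, -0.15, 0, 0.37, -0.07, -0.15, 0],
)

```text
t: 14.4
tool_pos: [0.5027, 0.3006, 0.1314]
tool_rot: [0.707, 0.708, 0.0, -0.0]
wrist_force: [0.1, -0.4, -1.1]
finger_gap: 0.0648
grasp_force: 20.0
```

Emit:
apply_moves(
  deltas=[0.0056, -0.001, 0, 0, 0.0056, -0.001, 0.03, 0, 0.0056, -0.001, 0.07, 0, 0.0056, -0.001, 0.11, 0, 0.0056, -0.001, 0.13, 0, 0.0056, -0.001, 0.14, 0, 0.0056, -0.001, 0.143, 0, 0.0056, -0.001, 0.144, 0, 0.0056, -0.001, 0.1445, 0, 0.0056, -0.001, 0.1445, 0],
)

```text
t: 15.4
tool_pos: [0.5033, 0.3028, 0.0164]
tool_rot: [0.707, 0.707, 0.001, 0.0]
wrist_force: [-0.2, 0.5, -1.6]
finger_gap: 0.0647
grasp_force: 20.0
```

Emit:
apply_moves(
  deltas=[0, 0, 0.0004, 0, 0, 0, 0.0008, 0, 0, 0, 0.0008, 0],
)

```text
t: 15.7
tool_pos: [0.5032, 0.3028, 0.0159]
tool_rot: [0.707, 0.707, 0.0, 0.0]
wrist_force: [-3.0, -2.2, 11.7]
finger_gap: 0.0649
grasp_force: 20.0
```

Emit:
apply_moves(
  deltas=[0, 0, 0, 0, 0, 0, 0, 0, 0, 0, 0, 0, 0, 0, 0, 0, 0, 0, -0.02, 0, 0, 0, -0.06, 0, 0, 0, -0.12, 0, 0, 0, -0.16, 0],
  fingers=0.9,
)

```text
t: 16.5
tool_pos: [0.5033, 0.3028, 0.1466]
tool_rot: [0.707, 0.707, 0.001, 0.0]
wrist_force: [0.8, -0.5, -0.4]
finger_gap: 0.082
grasp_force: 0.0
```

Emit:
apply_moves(
  deltas=[-0.244, 0.169, 0, 0, -0.244, 0.169, 0, 0, -0.244, 0.169, 0, 0, -0.244, 0.169, 0, 0, -0.244, 0.169, 0, 0, -0.244, 0.169, 0, 0, -0.244, 0.169, 0, 0],
  fingers=1,
)

```text
t: 17.2
tool_pos: [0.6381, 0.1068, 0.1437]
tool_rot: [0.708, 0.707, 0.0, 0.0]
wrist_force: [-0.7, 0.4, 0.8]
finger_gap: 0.0913
grasp_force: 0.0
```

```bash
python3 - <<'E'
from h import *
im=snap('wrist','wrist5'); sd=snap('side','side5'); s=status.sense(); print(s['t'],s['tool_pos'],s['tool_rot'])
print(w2p(im,[[.6385,.107,.026]]))
a=cv2.hconcat([cv2.imread('pics/side5.png')[60:360,140:540],cv2.imread('pics/wrist5.png')[60:360,120:520]]); cv2.imwrite('pics/c5.png',a)
E
```

```text
17.3 [0.63735933 0.10800064 0.14335106] [ 7.06930094e-01  7.07283420e-01  2.00932171e-06 -7.63212029e-05]
[[326.15751154 230.70635606]]
```

View pics/c5.png

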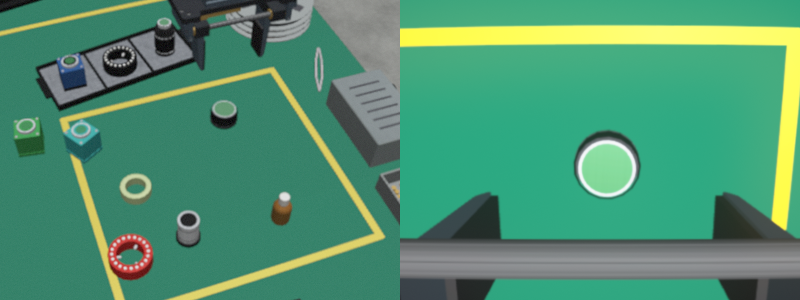

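Tray3 now holds the camera, the ring light and the lens, all upright. The add-on lens is at wrist pixel (327,228), as predicted.

Emit:
apply_moves(
  deltas=[0, 0.001, 0.05, 0, 0, 0.001, 0.1, 0, 0, 0.001, 0.14, 0, 0, 0.001, 0.16, 0, 0, 0.001, 0.1675, 0, 0, 0.001, 0.1675, 0],
)

```text
t: 17.9
tool_pos: [0.6388, 0.1078, 0.0092]
tool_rot: [0.707, 0.707, -0.0, -0.0]
wrist_force: [-0.9, 0.1, 0.3]
finger_gap: 0.0908
grasp_force: 0.0
```

Emit:
apply_moves(
  deltas=[0, 0, 0, 0, 0, 0, 0, 0, 0, 0, 0, 0, 0, 0, 0, 0, 0, 0, 0, 0, 0, 0, 0, 0, 0, 0, 0, 0],
  fingers=0,
)

```text
t: 18.6
tool_pos: [0.6388, 0.1073, 0.009]
tool_rot: [0.707, 0.707, -0.0, 0.0]
wrist_force: [-0.8, 0.4, 2.9]
finger_gap: 0.0469
grasp_force: 20.0
```

Emit:
apply_moves(
  deltas=[0, 0, -0.03, 0, 0, 0, -0.08, 0, 0, 0, -0.14, 0, -0.05, -0.01, -0.15, 0, -0.11, -0.022, -0.15, 0, -0.17, -0.034, -0.15, 0, -0.23, -0.047, -0.15, 0, -0.29, -0.059, -0.15, 0, -0.35, -0.071, -0.15, 0, -0.41, -0.083, -0.15, 0],
)

```text
t: 19.6
tool_pos: [0.5715, -0.2225, 0.1289]
tool_rot: [0.707, 0.707, -0.0, -0.0]
wrist_force: [-0.1, -0.7, -0.9]
finger_gap: 0.047
grasp_force: 20.0
```

Emit:
apply_moves(
  deltas=[-0.06, -0.012, 0, 0, -0.09, -0.019, 0, 0, -0.11, -0.023, 0, 0, -0.122, -0.025, 0, 0, -0.122, -0.025, 0, 0],
)

```text
t: 20.1
tool_pos: [0.5524, -0.3185, 0.1288]
tool_rot: [0.707, 0.707, 0.0, -0.0]
wrist_force: [-1.2, 0.6, -1.0]
finger_gap: 0.0474
grasp_force: 20.0
```

```bash
python3 - <<'E'
from h import *
im=snap('wrist','wrist6'); sd=snap('side','side6'); s=status.sense(); print(s['t'],s['tool_pos'],s['finger_gap'])
a=cv2.hconcat([cv2.imread('pics/side6.png')[120:480,180:580],cv2.imread('pics/wrist6.png')[0:360,120:520]]); cv2.imwrite('pics/c6.png',a)
E
```

```text
20.2 [ 0.5525573  -0.31729064  0.12872115] 0.04707804428694676
```

View pics/c6.png

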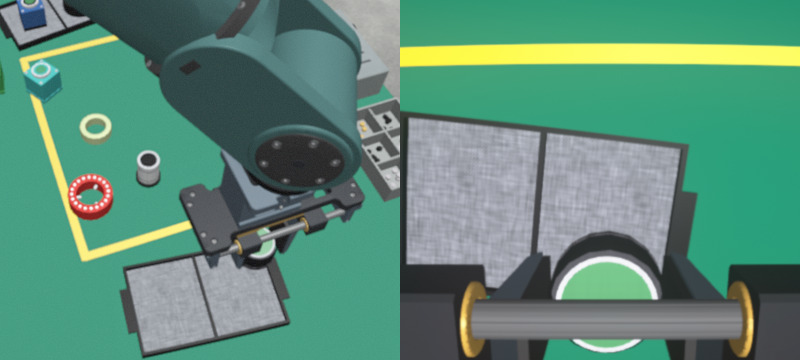

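The add-on lens is held over tray2's far bay. In the wrist view the tray corner is at (408,144) and the divider's inner end at (263,131).

```bash
python3 - <<'E'
from h import *
w=load('wrist6'); X=p2w(w,[(408,144),(263,131)],[.012,.009]); print(X.round(4))
u=np.array([np.cos(np.radians(-8)),np.sin(np.radians(-8))]); v=np.array([-u[1],u[0]])
print(X[0,:2]-50*u/1e3-62*v/1e3, X[1,:2]+48*u/1e3-58*v/1e3)
E
```

```text
[[ 0.6076 -0.2586  0.012 ]
 [ 0.5104 -0.2501  0.009 ]]
[ 0.54940935 -0.31299406] [ 0.54987706 -0.31421442]
```

Emit:
apply_moves(
  deltas=[0.0025, -0.002, 0.03, 0, 0.0025, -0.002, 0.07, 0, 0.0025, -0.002, 0.11, 0, 0.0025, -0.002, 0.13, 0, 0.0025, -0.002, 0.14, 0, 0.0025, -0.002, 0.143, 0, 0.0025, -0.002, 0.144, 0, 0.0025, -0.002, 0.1445, 0, 0.0025, -0.002, 0.1445, 0],
)

```text
t: 21.1
tool_pos: [0.5512, -0.3166, 0.0142]
tool_rot: [0.707, 0.707, 0.0, 0.001]
wrist_force: [0.5, -0.5, -1.4]
finger_gap: 0.0471
grasp_force: 20.0
```

Emit:
apply_moves(
  deltas=[0, 0, 0.0004, 0, 0, 0, 0.0008, 0, 0, 0, 0.0008, 0],
)

```text
t: 21.4
tool_pos: [0.5509, -0.3164, 0.013]
tool_rot: [0.707, 0.707, 0.0, 0.0]
wrist_force: [-0.4, -0.3, 3.1]
finger_gap: 0.047
grasp_force: 20.0
```

Emit:
apply_moves(
  deltas=[0, 0, 0, 0, 0, 0, 0, 0, 0, 0, 0, 0, 0, 0, 0, 0, 0, 0, -0.02, 0, 0, 0, -0.06, 0, 0, 0, -0.12, 0, 0, 0, -0.17, 0],
  fingers=0.65,
)

```text
t: 22.2
tool_pos: [0.5509, -0.3164, 0.1518]
tool_rot: [0.707, 0.707, 0.0, 0.0]
wrist_force: [0.6, -0.8, -0.1]
finger_gap: 0.0594
grasp_force: 0.0
```

Emit:
apply_moves(
  deltas=[0.265, -0.067, 0, 0, 0.265, -0.067, 0, 0, 0.265, -0.067, 0, 0, 0.265, -0.067, 0, 0, 0.265, -0.067, 0, 0, 0.265, -0.067, 0, 0, 0.265, -0.067, 0, 0],
  fingers=1,
)

```text
t: 22.9
tool_pos: [0.4977, -0.1045, 0.1496]
tool_rot: [0.707, 0.707, 0.0, 0.001]
wrist_force: [-0.6, -0.6, -0.4]
finger_gap: 0.0915
grasp_force: 0.0
```

```bash
python3 - <<'E'
from h import *
im=snap('wrist','wrist7'); sd=snap('side','side7'); s=status.sense(); print(s['t'],s['tool_pos'],s['tool_rot'])
print(w2p(im,[[.497,-.1045,.046]]))
a=cv2.hconcat([cv2.imread('pics/side7.png')[180:480,180:580],cv2.imread('pics/wrist7.png')[60:360,120:520]]); cv2.imwrite('pics/c7.png',a)
E
```

```text
23.0 [ 0.49774113 -0.10526043  0.14917617] [7.07368274e-01 7.06845047e-01 1.98035584e-04 4.07183356e-04]
[[324.23745416 235.58265148]]
```

View pics/c7.png

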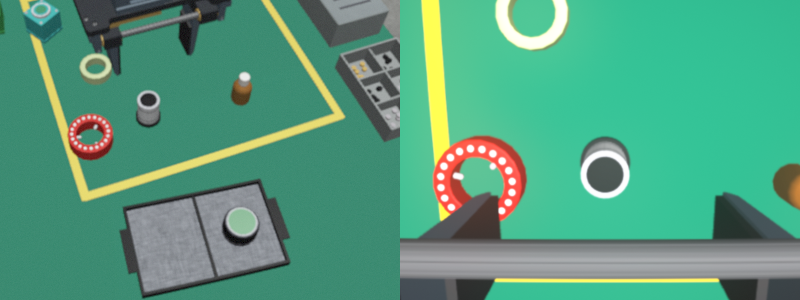

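The add-on lens is flat in tray2. The tube is at wrist pixel (325,233), as predicted. The red ring at (198,180) is close to the left finger, so I'll work out its clearance.

```bash
python3 - <<'E'
from h import *
w=load('wrist7'); print(p2w(w,[(198,179),(325,233),(685-280,183)],[.024,.046,.05]).round(4))
E
```

```text
[[ 0.4081 -0.0689  0.024 ]
 [ 0.4975 -0.1027  0.046 ]
 [ 0.5488 -0.0688  0.05  ]]
```

The red ring's centre is at row 240 once I add the crop offset, so it sits near (0.41,-0.115) with its edge at x≈0.442. Opening the fingers only to 0.65 leaves over 10 mm.

Emit:
apply_moves(
  deltas=[0.001, 0, 0, 0, 0.001, 0, 0, 0, 0.001, 0, 0.02, 0, 0.001, 0, 0.07, 0, 0.001, 0, 0.12, 0, 0.001, 0, 0.15, 0, 0.001, 0, 0.165, 0, 0.001, 0, 0.1685, 0, 0.001, 0, 0.1685, 0],
  fingers=0.65,
)

```text
t: 23.9
tool_pos: [0.4976, -0.1037, 0.0143]
tool_rot: [0.707, 0.707, 0.0, 0.0]
wrist_force: [0.9, -0.4, 0.6]
finger_gap: 0.0593
grasp_force: 0.0
```

Emit:
apply_moves(
  deltas=[0, 0, 0, 0, 0, 0, 0, 0, 0, 0, 0, 0, 0, 0, 0, 0, 0, 0, 0, 0, 0, 0, 0, 0, 0, 0, 0, 0],
  fingers=0,
)

```text
t: 24.6
tool_pos: [0.4975, -0.1036, 0.0144]
tool_rot: [0.707, 0.707, 0.0, 0.0]
wrist_force: [-1.6, 0.7, 8.8]
finger_gap: 0.0317
grasp_force: 20.0
```

Emit:
apply_moves(
  deltas=[0, 0, -0.03, 0, 0, 0, -0.08, 0, 0, 0, -0.14, 0, -0.05, -0.011, -0.15, 0, -0.1, -0.021, -0.15, 0, -0.16, -0.034, -0.15, 0, -0.21, -0.045, -0.15, 0, -0.24, -0.051, -0.15, 0, -0.2505, -0.053, -0.15, 0, -0.2505, -0.053, -0.15, 0],
)

```text
t: 25.6
tool_pos: [0.4545, -0.3044, 0.1338]
tool_rot: [0.708, 0.707, 0.0, -0.0]
wrist_force: [0.5, 0.8, -0.7]
finger_gap: 0.0315
grasp_force: 20.0
```

Emit:
apply_moves(
  deltas=[0, 0, 0.03, 0, 0, 0, 0.07, 0, 0, 0, 0.11, 0, 0, 0, 0.13, 0, 0, 0, 0.14, 0, 0, 0, 0.143, 0, 0, 0, 0.144, 0, 0, 0, 0.1445, 0, 0, 0, 0.1445, 0],
)

```text
t: 26.5
tool_pos: [0.4552, -0.3042, 0.0191]
tool_rot: [0.707, 0.707, 0.0, 0.001]
wrist_force: [0.4, 0.0, -1.1]
finger_gap: 0.0316
grasp_force: 20.0
```

Emit:
apply_moves(
  deltas=[0, 0, 0.0004, 0, 0, 0, 0.0008, 0, 0, 0, 0.0008, 0],
)

```text
t: 26.8
tool_pos: [0.4551, -0.3041, 0.0184]
tool_rot: [0.707, 0.707, 0.0, 0.0]
wrist_force: [-2.1, 2.1, 11.0]
finger_gap: 0.0317
grasp_force: 20.0
```

Emit:
apply_moves(
  deltas=[0, 0, 0, 0, 0, 0, 0, 0, 0, 0, 0, 0, 0, 0, 0, 0, 0, 0, -0.02, 0, 0, 0, -0.06, 0, 0, 0, -0.12, 0, 0, 0, -0.18, 0, 0, 0, -0.23, 0],
  fingers=0.65,
)

```text
t: 27.7
tool_pos: [0.4548, -0.3039, 0.2041]
tool_rot: [0.707, 0.707, 0.0, 0.001]
wrist_force: [-0.1, -0.5, -0.2]
finger_gap: 0.0593
grasp_force: 0.0
```

Emit:
apply_moves(
  deltas=[0.38, 0.306, -0.03, 0, 0.38, 0.306, -0.03, 0, 0.38, 0.306, -0.03, 0, 0.38, 0.306, -0.03, 0, 0.38, 0.306, -0.03, 0, 0.38, 0.306, -0.03, 0, 0.38, 0.306, -0.03, 0, 0.38, 0.306, -0.03, 0, 0.38, 0.306, -0.03, 0, 0.38, 0.306, -0.03, 0],
)

```text
t: 28.7
tool_pos: [0.6995, 0.0008, 0.2251]
tool_rot: [0.707, 0.708, -0.0, -0.0]
wrist_force: [0.1, -1.2, -0.1]
finger_gap: 0.0592
grasp_force: 0.0
```

```bash
python3 - <<'E'
from h import *
snap('side','side8'); s=status.sense(); print(s['t'],s['tool_pos'])
E
```

```text
28.75 [ 6.98966498e-01 -9.46305896e-06  2.25070801e-01]
```

View pics/side8.png

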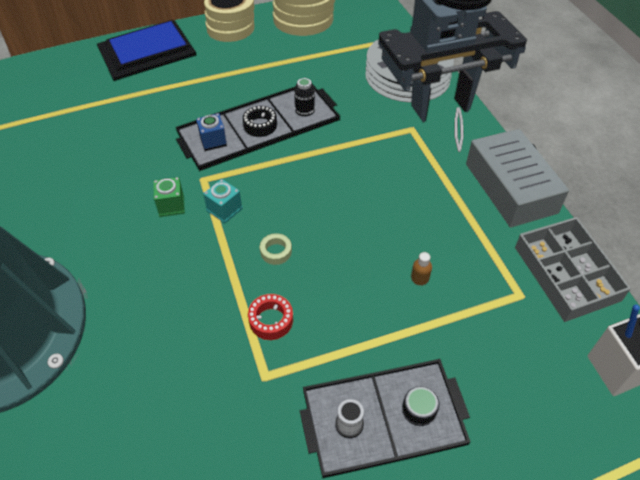

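All five parts stand upright, one to a bay: camera (210,130), ring light (260,120) and lens (304,97) in tray3, tube (349,416) and add-on lens (421,405) in tray2. The tape, cleaner and look-alikes haven't moved, so I'm handing the job in.

```bash
python3 -c "
from h import *
print(close_job())"
```

```text
the job is handed in; nothing more can be done
None
```

Both kits are made up and handed in: the camera, ring light and tall lens are in the three-bay tray, and the tube and add-on lens are in the two-bay tray. All five stand upright, the tape and cleaner were left alone, and it took about 29 s of the 125 s allowed.

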